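# Unlatch the bearing slide and hold it at the detent

### The job

On the bench slide fixture, swing the quarter-turn latch handle all the way to its open stop, then grip the carriage's upright handle and slide the carriage along the rail until its ball clicks into the detent notch, not letting it run on to the end stop. Finish holding it there: carriage still in the notch, the fingers gripping its upright handle, the latch left open. Leave the bottle, the carton, the wrench and the loose bearing where they are.

Things in the scene. Friction and masses are not known exactly. Their poses are not given: they have to be found in the camera images.
- rail: Fixed slide fixture: steel rail 290 mm long, 50 wide, top 30 mm above the table, a dark block (end stop) at each end, bolted down on a 320 x 70 mm foot. Origin: on the table under its middle. x axis: along the rail, the way the carriage must travel; y: to the latch side; z up. Place and yaw vary. The notch is inside the rail, out of sight, set afresh each time: it must be felt.
- carriage (a joint): Carriage travel along the rail's +x (m): 0 near stop, 0.150 far stop; not to pass 0.146. Starts at 0 to 0.015; blocked at 0.022 while the latch is closed. Notch: somewhere from 0.065 to 0.115. About 2 N friction; within 5 mm before the notch the ball pulls the carriage on with up to 10 N; leaving it takes about 10 to 14 N. Let go within 3 mm of the notch, it centres itself.
- plunger (a joint): Drop of the carriage's spring ball (m): about 0.0007 all along the rail, about 0.0048 seated in the notch; above 0.0025 counts as in the notch (within some 2 mm of travel of its centre). It is shown by pin_head going down.
- pin_head (a point): Centre of the top of the 11 mm steel head of a pin that stands up from the carriage between upright handle and bearing block, fixed to the spring ball: 58 mm above the table along the rail, about 4 mm lower when the ball is in the notch.
- carriage_handle (a point): Grip point on the axis of the carriage's upright handle, 100 mm above the table. The handle is a black square post 18 x 18 mm, faces along the rail's x and y, from 45 to 115 mm above the table, 28 mm behind the middle of the carriage, an aluminium plate 100 x 60 mm with its top at 45 mm. Fingertips 78 mm or more above the table clear the bearing block and the pin.
- block_top (a point): Centre of the top of the grey bearing block (44 x 46 mm, 73 mm above the table, copper-centred bearing let in) bolted on the front half of the carriage, 50 mm ahead of the upright handle's axis along the rail; it rides with the carriage.
- latch (a joint): Angle of the latch handle (rad): 0 closed, 1.571 at the open stop; opens CLOCKWISE seen from above; starts at 0 to 0.12. Open counts above 1.40. It stays where it is left; turning takes about 2 N at the knob. Closed, a steel pin on its disc blocks the carriage's side ear; open, the pin is clear.
- latch_knob (a point): Grip point on the axis of the latch's black round upright knob, 60 mm above the table. The knob is 20 mm in diameter, from 28 to 74 mm above the table, at the end of a flat steel lever 85 mm long (top 28 mm above the table).
- latch_pivot (a point): Point on the latch's upright turning axis, 60 mm above the table (metal there ends at 46 mm), 17 mm along the rail's x and 45 mm along its y from the rail's origin. The knob turns about it in a level arc of 85 mm radius: closed, the lever points 120 degrees counter-clockwise from the rail's x axis (away from the rail, slightly back); open, 30 degrees.
- bottle: Bystander: white plastic bottle, 60 mm in diameter, 170 mm tall, standing. Origin: centre of its underside.
- carton: Bystander: closed cardboard carton 140 x 180 x 100 mm. Origin: centre of its underside.
- wrench: Bystander: steel wrench 170 mm long, lying flat. Origin: its underside at the middle.
- bearing: Bystander: loose steel bearing ring, 64 mm outer diameter, 16 mm high, lying flat. Origin: centre of its underside.

How it is judged (in metres and radians):
On the way, in this order (a step that is already met when the one before it is completed fails the run):
1. the latch handle is turned to its open stop (value of joint latch above 1.4 rad and value of joint plunger below 0.0015 m), for 0.2 s.
2. the carriage's ball sits in the notch (value of joint plunger above 0.0025 m), for 0.3 s.
At the end, for the whole second after the job is handed in: Latch above 1.40 rad, the ball dropped more than 2.5 mm into the notch (carriage within about 2 mm of its centre), carriage at rest (under 5 mm/s), and the fingers gripping the carriage (contact force over 12 N) with the grip centre within 50 mm of the upright handle's grip point (value of joint latch above 1.4 rad and value of joint plunger above 0.0025 m and velocity of joint carriage between -0.005 and 0.005 m/s and contact force between the fingers and carriage above 12 N and distance between the grasp point and carriage_handle below 0.05 m); the arm keeps its last pose, push and grip.
It fails at once if the carriage runs on to the far end stop (beyond 146 mm of travel) (value of joint carriage above 0.146 m).
It fails at once if the bottle is pushed more than 20 mm or knocked over (distance of bottle from where it was at the start of the episode above 0.02 m or angle between bottle's own z axis and vertical above 0.5 rad).
It fails at once if the carton is pushed more than 20 mm or knocked over (distance of carton from where it was at the start of the episode above 0.02 m or angle between carton's own z axis and vertical above 0.5 rad).
It fails at once if the wrench is pushed more than 20 mm or knocked over (distance of wrench from where it was at the start of the episode above 0.02 m or angle between wrench's own z axis and vertical above 0.5 rad).
It fails at once if the bearing is pushed more than 20 mm or knocked over (distance of bearing from where it was at the start of the episode above 0.02 m or angle between bearing's own z axis and vertical above 0.5 rad).
It also fails if it takes over 61 s, if anything falls off the work surface, if the arm or the gripper's body presses on something with over 40 N, if the wrist force passes 120 N, or if a joint passes its speed limit or range.

### The arm

A 6-joint arm with a two-finger parallel gripper is mounted at the origin on the work surface. World frame = base frame: x ahead of the robot, y to its left, z up, the work surface at z = 0. Lengths are in mm, angles in degrees, forces in N, time in s.
With the tool pointing down it reaches from about 300 to 850 mm from the base axis. Payload 4.2 kg.
Tool frame: the origin (TCP) lies midway between the tips of the shut fingers; the grasp point (between the pads) lies 19 mm behind it (pinch_z is the distance from the TCP to the grasp point, in mm); z points along the fingers, y is the line along which they close (so a half turn about z gives the same grasp; the last joint's range is limited). The gripper opens to 91 mm and grips with 3 to 60 N. Pads are 32 mm wide; open, the fingers measure 118 mm over their backs; the gripper's body (76 mm by 178 mm) begins 60 mm behind the grasp point.
Start: joints at [-71.448, 18.312, 89.639, -0, 72.044, -1.146], TCP at [193.817, -541.367, 213.976] pointing down, gripper open.
Joint ranges: [-177.97, 177.97], [-48.28, 115.42], [12.27, 149.76], [-77.06, 257.06], [2.81, 150.46], [-146.56, 146.56]. Speed limits (degrees/s): [147.25, 147.25, 180, 180, 180, 180].

### API

Orientations are given as [roll, pitch, yaw] about the fixed x, y, z axes, in that order (R = Rz(yaw) Ry(pitch) Rx(roll)).
In Python, from workcell import * gives the robot as it stands.
- The arm moves only by the tool step_arm, never from a script. Its argument "steps" is a list of rows, each a list of 7 numbers: the turn, a rotation vector about the tool's x, y, z in degrees, then the shift along the tool's x, y, z in mm, then the opening, from 0 (shut) to 1 (fully open). In form: [[rx, ry, rz, x, y, z, hand], ...]. A call has exactly 8 rows; each row shifts and turns the commanded pose from where the row before left it, along the tool's axes as they then stand; what a row does not reach is not made up. A row lasts 1/8 s, in which the tool goes at most 62.5 mm and 10.7 degrees, less where a joint would pass 70% of its speed; a pose out of reach is approached as far as the arm can. A call is refused whole if a number of a shift passes 62.5 or a number of a turn 10.7, either way. A call with a gripper value outside its range is refused whole. The fingers move at their own pace and stop on an object; "force" is the grip in N (left out, the last holds). Time passes only in rows, so rows that do not move let the fingers close, or fill a call up. It gives the time, the measured TCP pose, the force, the opening and the grip force at its end, in the units of the state.
- state(): the state, without advancing time (a new reading comes with each control period).
- grab_frame(name): name is "scene" or "top"; returns a dict with "image" (480x640x3 uint8, blue, green, red), "fovy" (degrees; the focal length in pixels is half the picture's height over the tangent of half this angle, whatever the lens; pixels are square), "cx", "cy" (the principal point, pixels), "origin" and "rotation" of the camera in the world. Camera axes: x right, y down, z forward; pixel columns grow to the right and rows downward; lengths in mm; the calibration is good to about 2 mm. A picture is of the moment at which its call begins. There is no depth.
- job_done(): hands the job in; it is judged then, once.
The state is a dict: "time_s": time; "qpos": joint angles; "qvel": joint speeds; "effort": joint torques, N m; "ee_pos": TCP position; "ee_rot": TCP orientation; "force": force on the tool from outside, world axes, zero at the start; "torque": the same for the moment, N m; "gripper_width": finger opening in mm; "gripper_force": force on a finger pad.
Only numpy, scipy, OpenCV 4.12 (cv2) and the standard library are available. Lean on these libraries where they do the work, as an engineer would, in place of code of your own. Each camera call takes 0.05 s, during which the arm holds its last target. There are 200 camera calls.

## Working session

There is one attempt and no reset: what is moved stays moved. The work goes in short steps, Python scripts to look and compute and a tool call to move; the robot and the scene stay as the last step left them, time stands still between calls to the robot, and variables do not carry over. Pictures are saved under pics/ and viewed, at most 10 in all, crops included, and the job is handed in when it is done.

Besides the shell and the picture viewer there is one more tool, called after ">>>" as a command line: name --pt "numbers of a row" for each row, then --argument value for the rest. step_arm: Moves the arm, as the interface text tells. Its arguments: {"type":"object","properties":{"steps":{"type":"array","items":{"type":"array","items":{"type":"number"}}},"force":{"type":"number"}},"required":["steps"]}

```bash
mkdir -p pics; cat > h.py <<'E'
from workcell import *
import numpy as np, cv2
from scipy.spatial.transform import Rotation as R
def ray(f,u,v):
    fl=240/np.tan(np.radians(f["fovy"])/2)
    d=np.array(f["rotation"])@np.array([(u-f["cx"])/fl,(v-f["cy"])/fl,1.])
    return np.array(f["origin"]),d
def onz(f,u,v,z):
    o,d=ray(f,u,v); return o+d*(z-o[2])/d[2]
def proj(f,p):
    fl=240/np.tan(np.radians(f["fovy"])/2)
    c=np.array(f["rotation"]).T@(np.array(p,float)-np.array(f["origin"]))
    return c[:2]/c[2]*fl+[f["cx"],f["cy"]]
E
python3 - <<'E'
from h import *
for n in("scene","top"):
    f=grab_frame(n);cv2.imwrite(f"pics/{n}0.png",f["image"]);print(n,f["fovy"],f["cx"],f["cy"],f["origin"],np.round(f["rotation"],3).tolist())
print(state())
E
```

```text
scene 57.95851715811695 312.81528677722275 241.54417655827083 [1264.53127954 -548.54115532  804.42516711] [-128.191, -0.134, 52.854]
top 45.119377153998194 311.4367060003443 234.71368681095578 [ 304.31502806    2.60445523 1341.47433028] [-169.763, -0.187, -88.583]
{'time_s': 0.1, 'qpos': array([-7.14500717e+01,  1.83474956e+01,  8.96967941e+01, -1.82090453e-03,
        7.20441918e+01, -1.14653238e+00]), 'qvel': array([-0.02535966, -0.14062676, -0.13728406,  0.02601874,  0.09665866,
       -0.02359152]), 'effort': array([ 2.56081930e-04, -4.13333023e+01, -2.32508987e+01,  7.29574542e-02,
        4.22286883e-02, -5.30374916e-05]), 'ee_pos': array([ 193.64422903, -540.95320153,  213.22695742]), 'ee_rot': array([-1.79911502e+02, -3.94634892e-05,  1.96970233e+01]), 'force': array([-0.15164453, -0.37064446,  0.43912232]), 'torque': array([ 0.06819262,  0.0061377 , -0.00787157]), 'gripper_force': 0.0, 'gripper_width': 91.03161261798026}
```

Rotation is roll/pitch/yaw; fix the helper.

```bash
sed -i 's/np.array(f\["rotation"\])/R.from_euler("xyz",f["rotation"],degrees=True).as_matrix()/' h.py
```

```text
(no output)
```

View pics/scene0.png

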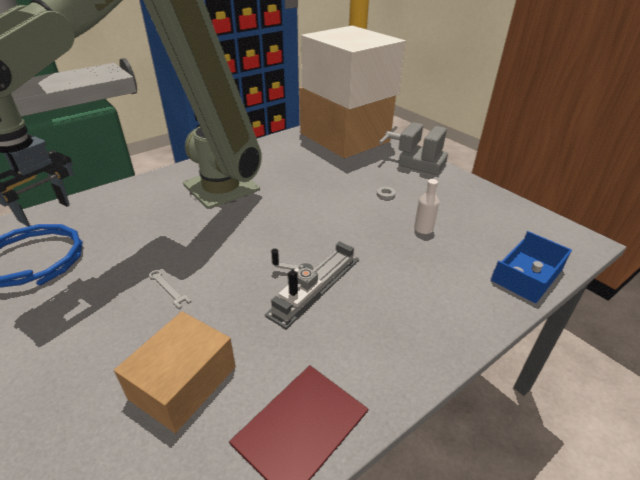

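View pics/top0.png

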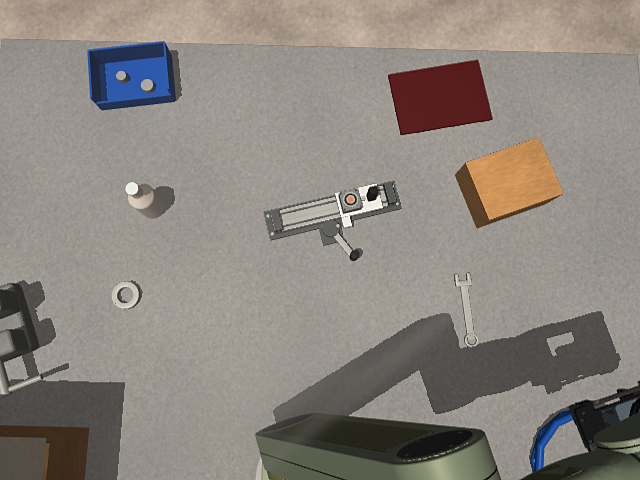

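The top view shows the rail from about (395,195) to (270,225), with the carriage at the right end. The post is at about (373,192), the bearing block at (350,200), the latch knob at (355,253), and the travel direction is to the left. I'll zoom in for accurate pixels.

```bash
python3 - <<'E'
from h import *
im=cv2.imread("pics/top0.png")[170:270,255:415]
cv2.imwrite("pics/topz.png",cv2.resize(im,None,fx=5,fy=5,interpolation=cv2.INTER_CUBIC))
im=cv2.imread("pics/scene0.png")[230:335,255:370]
cv2.imwrite("pics/scz.png",cv2.resize(im,None,fx=5,fy=5,interpolation=cv2.INTER_CUBIC))
E
```

```text
(no output)
```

View pics/topz.png

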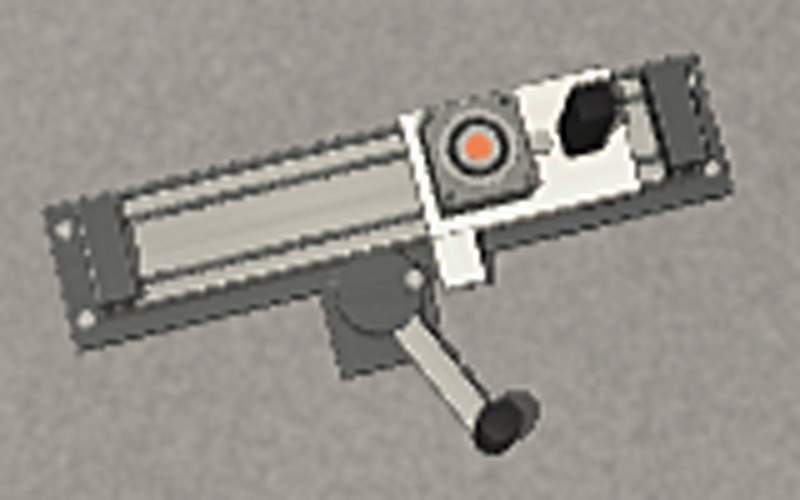

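View pics/scz.png

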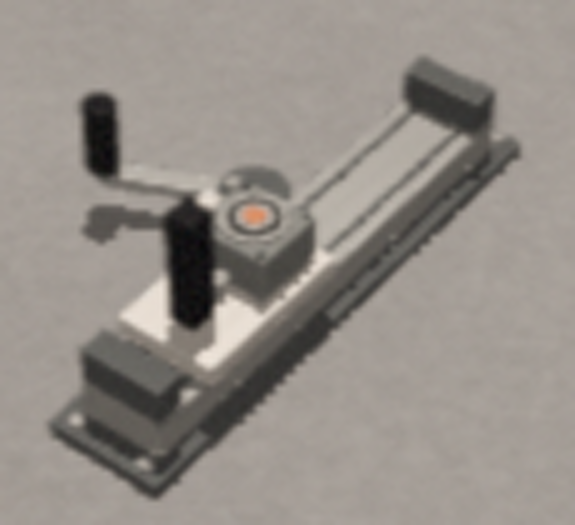

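```bash
python3 - <<'E'
from h import *
t=grab_frame("top");s=grab_frame("scene")
tp=lambda a,b:(a/5+254.6,b/5+169.6)
sp=lambda a,b:(a/5+254.6,b/5+229.6)
c=np.array([onz(t,*tp(*p),8)[:2] for p in[(45,207),(80,350),(732,192),(697,55)]])
m=c.mean(0);d=(c[2]+c[3]-c[0]-c[1]);print("foot",c.round(1).tolist(),m,"len",np.linalg.norm(d)/2,"w",np.linalg.norm(c[0]-c[1]))
x=-d/np.linalg.norm(d);y=np.array([-x[1],x[0]]);print("yaw",np.degrees(np.arctan2(x[1],x[0])))
piv=m+17*x+45*y;print("pivot",piv)
print("block top view",onz(t,*tp(478,147),73),"scene",onz(s,*sp(255,215),73))
bt=(onz(t,*tp(478,147),73)+onz(s,*sp(255,215),73))[:2]/2
print("handle s top",onz(s,*sp(190,208),115),"from block",bt-50*x, "travel", (bt-m)@x,(bt-m)@y)
print("knob top scene",onz(s,*sp(100,100),74))
for a in(0,.06,.12):
    th=np.radians(120)-a;k=piv+85*(np.cos(th)*x+np.sin(th)*y)
    print(a,k.round(1),"top px",[((proj(t,[*k,z])-[254.6,169.6])*5).round().tolist() for z in(28,74)],"sc",[((proj(s,[*k,z])-[254.6,229.6])*5).round().tolist() for z in(28,74)])
h=bt-50*x
print([((proj(t,[*h,z])-[254.6,169.6])*5).round().tolist() for z in(45,115)],[((proj(s,[*h,z])-[254.6,229.6])*5).round().tolist() for z in(45,115)])
E
```

```text
foot [[599.2, 118.6], [531.1, 99.5], [614.8, -206.1], [681.4, -189.6]] [606.6213541  -44.38259181] len 317.87881375149396 w 70.71664141243402
yaw 105.1165971189541
pivot [558.74515241 -39.70612828]
block top view [617.52624455 -81.29545835  73.        ] scene [613.75841556 -76.04568176  73.        ]
handle s top [ 628.65772812 -124.8350466   115.        ] from block [ 628.68153857 -126.9404265 ] travel -35.45404349017637 0.23293767892287162
knob top scene [491.91533943 -88.741537    74.        ]
0 [498.8 -99.9] top px [[508.0, 423.0], [517.0, 408.0]] sc [[94.0, 180.0], [89.0, 115.0]]
0.06 [495.3 -96.2] top px [[500.0, 430.0], [508.0, 415.0]] sc [[96.0, 174.0], [92.0, 109.0]]
0.12 [492.  -92.3] top px [[492.0, 437.0], [499.0, 423.0]] sc [[99.0, 168.0], [94.0, 103.0]]
[[573.0, 140.0], [589.0, 102.0]] [[190.0, 315.0], [186.0, 210.0]]
```

```bash
cat >> h.py <<'E'
def rows(pts,yaw0=None,p0=None):
    """pts: list of (x,y,z,yaw) waypoints, one per row -> tool rows"""
    s=state();p=np.array(s["ee_pos"] if p0 is None else p0,float);yw=s["ee_rot"][2] if yaw0 is None else yaw0
    out=[]
    for q in pts:
        a=np.radians(yw);d=np.array(q[:3])-p
        out.append([round(yw-q[3],1),round(d[0]*np.cos(a)+d[1]*np.sin(a),1),round(d[0]*np.sin(a)-d[1]*np.cos(a),1),round(-d[2],1)])
        p=np.array(q[:3],float);yw=q[3]
    return out
def lin(a,b,n): a,b=np.array(a,float),np.array(b,float);return [a+(b-a)*(i+1)/n for i in range(n)]
E
python3 - <<'E'
from h import *
s=state();print(s["ee_pos"],s["ee_rot"])
# turn first then straight: report
for r in rows(lin([*s["ee_pos"],s["ee_rot"][2]],[495,-95,150,0],16)):print(r)
E
```

```text
[ 193.73034073 -541.07518661  213.44913799] [-1.79940198e+02  9.01422352e-04  1.97031928e+01]
[np.float64(1.2), np.float64(27.1), np.float64(-19.9), np.float64(4.0)]
[np.float64(1.2), np.float64(26.7), np.float64(-20.5), np.float64(4.0)]
[np.float64(1.2), np.float64(26.2), np.float64(-21.0), np.float64(4.0)]
[np.float64(1.2), np.float64(25.8), np.float64(-21.6), np.float64(4.0)]
[np.float64(1.2), np.float64(25.3), np.float64(-22.2), np.float64(4.0)]
[np.float64(1.2), np.float64(24.8), np.float64(-22.7), np.float64(4.0)]
[np.float64(1.2), np.float64(24.3), np.float64(-23.2), np.float64(4.0)]
[np.float64(1.2), np.float64(23.8), np.float64(-23.7), np.float64(4.0)]
[np.float64(1.2), np.float64(23.3), np.float64(-24.2), np.float64(4.0)]
[np.float64(1.2), np.float64(22.8), np.float64(-24.7), np.float64(4.0)]
[np.float64(1.2), np.float64(22.3), np.float64(-25.2), np.float64(4.0)]
[np.float64(1.2), np.float64(21.7), np.float64(-25.7), np.float64(4.0)]
[np.float64(1.2), np.float64(21.2), np.float64(-26.2), np.float64(4.0)]
[np.float64(1.2), np.float64(20.6), np.float64(-26.6), np.float64(4.0)]
[np.float64(1.2), np.float64(20.0), np.float64(-27.0), np.float64(4.0)]
[np.float64(1.2), np.float64(19.4), np.float64(-27.5), np.float64(4.0)]
```

>>> step_arm --pt "0 0 1.2 27 -20 4 1" --pt "0 0 1.2 27 -20.5 4 1" --pt "0 0 1.2 26 -21 4 1" --pt "0 0 1.2 26 -21.5 4 1" --pt "0 0 1.2 25 -22 4 1" --pt "0 0 1.2 25 -23 4 1" --pt "0 0 1.2 24 -23 4 1" --pt "0 0 1.2 24 -24 4 1"

```text
time_s: 1.2
ee_pos: [344.3, -317.0, 181.8]
ee_rot: [180.0, -0.0, 10.0]
force: [-0.2, -0.6, -0.3]
gripper_width: 91.2
gripper_force: 0.0
```

>>> step_arm --pt "0 0 1.2 23 -24 4 1" --pt "0 0 1.2 23 -25 4 1" --pt "0 0 1.2 22 -25 4 1" --pt "0 0 1.2 22 -26 4 1" --pt "0 0 1.2 21 -26 4 1" --pt "0 0 1.2 20.5 -26.5 4 1" --pt "0 0 1.2 20 -27 4 1" --pt "0 0 1.2 19.5 -27.5 4 1"

```text
time_s: 2.2
ee_pos: [493.3, -93.2, 149.7]
ee_rot: [180.0, 0.0, 0.5]
force: [0.5, -0.8, -0.9]
gripper_width: 91.2
gripper_force: 0.0
```

```bash
python3 - <<'E'
from h import *
s=state();print(s["ee_pos"],s["ee_rot"],s["force"])
r=rows(lin([*s["ee_pos"],s["ee_rot"][2]],[494.5,-95,41,0],7));print(np.array(r).tolist())
t=grab_frame("scene");im=t["image"][180:330,235:385];cv2.imwrite("pics/a.png",cv2.resize(im,None,fx=4,fy=4))
E
```

```text
[493.28899111 -93.24634119 149.73932157] [1.79993098e+02 5.75568923e-03 4.56608849e-01] [ 0.47795654 -0.76973239 -0.93253333]
[[0.1, 0.2, 0.3, 15.5], [0.1, 0.2, 0.3, 15.5], [0.1, 0.2, 0.3, 15.5], [0.1, 0.2, 0.3, 15.5], [0.1, 0.2, 0.3, 15.5], [0.1, 0.2, 0.3, 15.5], [0.1, 0.2, 0.3, 15.5]]
```

View pics/a.png

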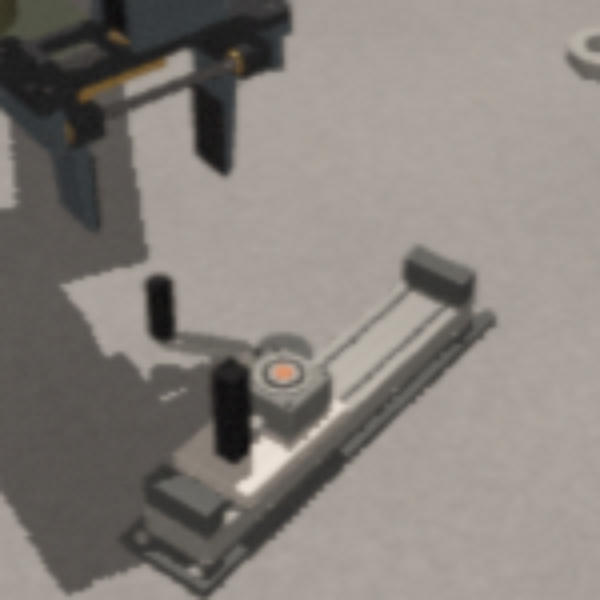

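The fingertips at (95,230) and (222,172) straddle the knob at (160,280), so I'll go down and grip it.

>>> step_arm --pt "0 0 0.4 0.5 0 15.5 1" --pt "0 0 0 0 0 15.5 1" --pt "0 0 0 0 0 15.5 1" --pt "0 0 0 0 0 15.5 1" --pt "0 0 0 0 0 15.5 1" --pt "0 0 0 0 0 15.5 1" --pt "0 0 0 0 0 15.5 1" --pt "0 0 0 0 0 0 1"

```text
time_s: 3.25
ee_pos: [491.3, -94.8, 39.8]
ee_rot: [-180.0, 0.2, 0.0]
force: [0.1, 0.0, 0.0]
gripper_width: 91.3
gripper_force: 0.0
```

>>> step_arm --pt "0 0 0 0 0 0 0" --pt "0 0 0 0 0 0 0" --pt "0 0 0 0 0 0 0" --pt "0 0 0 0 0 0 0" --pt "0 0 0 0 0 0 0" --pt "0 0 0 0 0 0 0" --pt "0 0 0 0 0 0 0" --pt "0 0 0 0 0 0 0" --force 15

```text
time_s: 4.25
ee_pos: [494.8, -93.3, 41.5]
ee_rot: [-179.9, -0.2, 0.0]
force: [3.6, 4.7, -2.1]
gripper_width: 19.7
gripper_force: 15.0
```

```bash
python3 - <<'E'
from h import *
s=state();p=s["ee_pos"];print(p,s["force"],s["gripper_width"])
piv=np.array([558.7,-39.7]);a=np.degrees(np.arctan2(*(p[:2]-piv)[::-1]))%360
print("angle",a,np.linalg.norm(p[:2]-piv))
P=[(*(piv+85*np.array([np.cos(np.radians(x)),np.sin(np.radians(x))])),p[2],0) for x in np.linspace(a,135,25)[1:]]
r0=[*(piv+85*np.array([np.cos(np.radians(a)),np.sin(np.radians(a))])),p[2]]
print(np.array(rows(P,0,r0)).tolist())
E
```

```text
[494.75166037 -93.30784455  41.53880002] [ 3.59668098  4.73751022 -2.13962059] 19.701830813266817
angle 219.97307822619698 83.44573768855405
[[0.0, -3.2, -4.1, -0.0], [0.0, -3.0, -4.3, -0.0], [0.0, -2.7, -4.5, -0.0], [0.0, -2.4, -4.7, -0.0], [0.0, -2.1, -4.8, -0.0], [0.0, -1.8, -4.9, -0.0], [0.0, -1.5, -5.0, -0.0], [0.0, -1.2, -5.1, -0.0], [0.0, -0.9, -5.2, -0.0], [0.0, -0.6, -5.2, -0.0], [0.0, -0.3, -5.2, -0.0], [0.0, 0.1, -5.3, -0.0], [0.0, 0.4, -5.2, -0.0], [0.0, 0.7, -5.2, -0.0], [0.0, 1.0, -5.1, -0.0], [0.0, 1.4, -5.1, -0.0], [0.0, 1.7, -5.0, -0.0], [0.0, 2.0, -4.9, -0.0], [0.0, 2.3, -4.7, -0.0], [0.0, 2.6, -4.6, -0.0], [0.0, 2.8, -4.4, -0.0], [0.0, 3.1, -4.2, -0.0], [0.0, 3.4, -4.0, -0.0], [0.0, 3.6, -3.8, -0.0]]
```

>>> step_arm --pt "0 0 0 -3.2 -4.1 0 0" --pt "0 0 0 -3 -4.3 0 0" --pt "0 0 0 -2.7 -4.5 0 0" --pt "0 0 0 -2.4 -4.7 0 0" --pt "0 0 0 -2.1 -4.8 0 0" --pt "0 0 0 -1.8 -4.9 0 0" --pt "0 0 0 -1.5 -5 0 0" --pt "0 0 0 -1.2 -5.1 0 0"

```text
time_s: 5.25
ee_pos: [471.8, -57.2, 41.3]
ee_rot: [179.9, 0.4, 0.1]
force: [-3.1, -5.8, 3.0]
gripper_width: 19.9
gripper_force: 15.0
```

>>> step_arm --pt "0 0 0 -0.9 -5.2 0 0" --pt "0 0 0 -0.6 -5.2 0 0" --pt "0 0 0 -0.3 -5.2 0 0" --pt "0 0 0 0.1 -5.3 0 0" --pt "0 0 0 0.4 -5.2 0 0" --pt "0 0 0 0.7 -5.2 0 0" --pt "0 0 0 1 -5.1 0 0" --pt "0 0 0 1.4 -5.1 0 0"

```text
time_s: 6.25
ee_pos: [472.8, -15.4, 40.9]
ee_rot: [180.0, 0.5, 0.1]
force: [-4.9, -4.2, 2.5]
gripper_width: 19.8
gripper_force: 15.0
```

>>> step_arm --pt "0 0 0 2 -5 0 0" --pt "0 0 0 2.3 -4.9 0 0" --pt "0 0 0 2.7 -4.7 0 0" --pt "0 0 0 3 -4.6 0 0" --pt "0 0 0 3.2 -4.4 0 0" --pt "0 0 0 3.5 -4.2 0 0" --pt "0 0 0 3.8 -4 0 0" --pt "0 0 0 4 -3.8 0 0"

```text
time_s: 7.25
ee_pos: [496.9, 20.4, 40.8]
ee_rot: [180.0, 0.6, 0.1]
force: [-4.2, -3.5, 2.7]
gripper_width: 19.4
gripper_force: 15.0
```

>>> step_arm --pt "0 0 0 1 -1.2 0 0" --pt "0 0 0 1 -1.2 0 0" --pt "0 0 0 0.7 -0.8 0 0" --pt "0 0 0 0.5 -0.5 0 0" --pt "0 0 0 0 0 0 0" --pt "0 0 0 0 0 0 0" --pt "0 0 0 0 0 0 0" --pt "0 0 0 0 0 0 0"

```text
time_s: 8.25
ee_pos: [499.9, 23.1, 40.8]
ee_rot: [179.9, 0.6, 0.1]
force: [-6.3, -6.0, 3.2]
gripper_width: 19.6
gripper_force: 15.0
```

```bash
python3 - <<'E'
from h import *
s=state();p=s["ee_pos"];d=p[:2]-[558.7,-39.7];print(np.degrees(np.arctan2(d[1],d[0])),np.linalg.norm(d))
t=grab_frame("top");im=t["image"][170:270,255:415];cv2.imwrite("pics/b.png",cv2.resize(im,None,fx=5,fy=5))
E
```

```text
133.10546128971123 86.05109098499223
```

View pics/b.png

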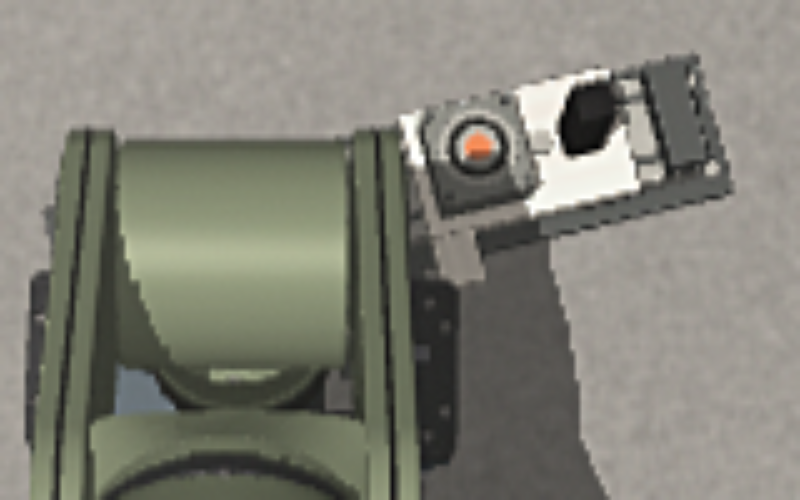

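The arm hides the latch from the top camera, and the carriage has not moved. I'll push a little further to feel the stop.

>>> step_arm --pt "0 0 0 1 -1 0 0" --pt "0 0 0 1 -1 0 0" --pt "0 0 0 0.8 -0.8 0 0" --pt "0 0 0 0.7 -0.7 0 0" --pt "0 0 0 0 0 0 0" --pt "0 0 0 0 0 0 0" --pt "0 0 0 0 0 0 0" --pt "0 0 0 0 0 0 0"

```text
time_s: 9.3
ee_pos: [499.9, 23.4, 40.6]
ee_rot: [179.6, 1.0, 0.3]
force: [-13.1, -18.8, 8.6]
gripper_width: 19.5
gripper_force: 15.0
```

Pushing further gave 23 N with no motion, so the latch is at its open stop. I'll release and rise.

>>> step_arm --pt "0 0 0 -1 1 0 0" --pt "0 0 0 -1 1 0 0" --pt "0 0 0 -0.5 0.5 0 0.7" --pt "0 0 0 0 0 0 0.9" --pt "0 0 0 0 0 0 0.9" --pt "0 0 0 0 0 -10 0.9" --pt "0 0 0 0 0 -25 0.9" --pt "0 0 0 0 0 -35 0.9"

```text
time_s: 10.3
ee_pos: [505.3, 25.2, 112.1]
ee_rot: [-180.0, 0.1, 0.1]
force: [0.2, 0.2, -0.8]
gripper_width: 76.5
gripper_force: 0.0
```

>>> step_arm --pt "0 0 0 0 0 -20 0.9" --pt "0 0 0 0 0 -15 0.9" --pt "0 0 0 0 0 0 0.9" --pt "0 0 0 0 0 0 0.9" --pt "0 0 0 0 0 0 0.9" --pt "0 0 0 0 0 0 0.9" --pt "0 0 0 0 0 0 0.9" --pt "0 0 0 0 0 0 0.9"

```text
time_s: 11.3
ee_pos: [505.7, 25.0, 146.3]
ee_rot: [180.0, 0.0, 0.1]
force: [-0.1, -0.0, 0.3]
gripper_width: 81.5
gripper_force: 0.0
```

```bash
python3 - <<'E'
from h import *
s=state();p=s["ee_pos"];print(p,s["force"])
f=grab_frame("scene");im=f["image"][200:335,240:375];cv2.imwrite("pics/c.png",cv2.resize(im,None,fx=4,fy=4))
piv=np.array([558.7,-39.7])
for a in(135,145,155):
  k=piv+85*np.array([np.cos(np.radians(a)),np.sin(np.radians(a))]);print(a,((proj(f,[*k,74])-[240,200])*4).round())
print(np.array(rows(lin([*p,s["ee_rot"][2]],[628.7,-126.5,145,15],8))).tolist())
E
```

```text
[505.71205058  25.01451856 146.29729082] [-0.14908046 -0.01623633  0.34831571]
135 [276. 143.]
145 [254. 143.]
155 [233. 144.]
[[-1.9, 15.3, 18.9, 0.2], [-1.9, 14.7, 19.5, 0.2], [-1.9, 14.1, 19.9, 0.2], [-1.9, 13.4, 20.4, 0.2], [-1.9, 12.8, 20.8, 0.2], [-1.9, 12.1, 21.2, 0.2], [-1.9, 11.4, 21.6, 0.2], [-1.9, 10.7, 21.9, 0.2]]
```

View pics/c.png

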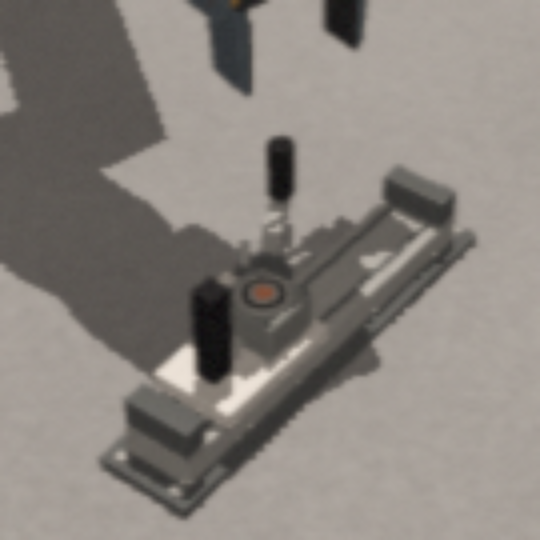

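The knob top is at (281,143), matching the predicted 135° position of (276,143), so the latch is open. Next I'll go to the upright handle.

>>> step_arm --pt "0 0 -1.9 15.3 19 0 1" --pt "0 0 -1.9 14.7 19.5 0 1" --pt "0 0 -1.9 14 20 0 1" --pt "0 0 -1.9 13.4 20.4 0 1" --pt "0 0 -1.9 12.8 20.8 0 1" --pt "0 0 -1.9 12 21.2 0 1" --pt "0 0 -1.9 11.4 21.6 0 1" --pt "0 0 -1.8 10.7 22 0 1"

```text
time_s: 12.35
ee_pos: [629.4, -127.2, 146.3]
ee_rot: [-180.0, 0.0, 15.3]
force: [-0.0, -0.1, -0.5]
gripper_width: 91.2
gripper_force: 0.0
```

>>> step_arm --pt "0 0 0 0 0 0 1" --pt "0 0 0 0 0 0 1" --pt "0 0 0 0 0 0 1" --pt "0 0 0 0 0 0 1" --pt "0 0 0 0 0 0 1" --pt "0 0 0 0 0 0 1" --pt "0 0 0 0 0 0 1" --pt "0 0 0 0 0 0 1"

```text
time_s: 13.35
ee_pos: [629.0, -126.5, 146.4]
ee_rot: [180.0, 0.0, 15.2]
force: [-0.6, 0.5, -0.3]
gripper_width: 91.3
gripper_force: 0.0
```

```bash
python3 - <<'E'
from h import *
s=state();p=s["ee_pos"];print(p,s["ee_rot"],s["force"])
f=grab_frame("scene");im=f["image"][180:335,220:375];cv2.imwrite("pics/d.png",cv2.resize(im,None,fx=3.8,fy=3.8))
print(np.array(rows([[628.7,-126.5,83,15]])).tolist())
E
```

```text
[ 628.96560492 -126.54398225  146.44642921] [1.79993429e+02 6.43308496e-04 1.51942620e+01] [-0.56990368  0.45929798 -0.30048086]
[[0.2, -0.3, -0.1, 63.5]]
```

View pics/d.png

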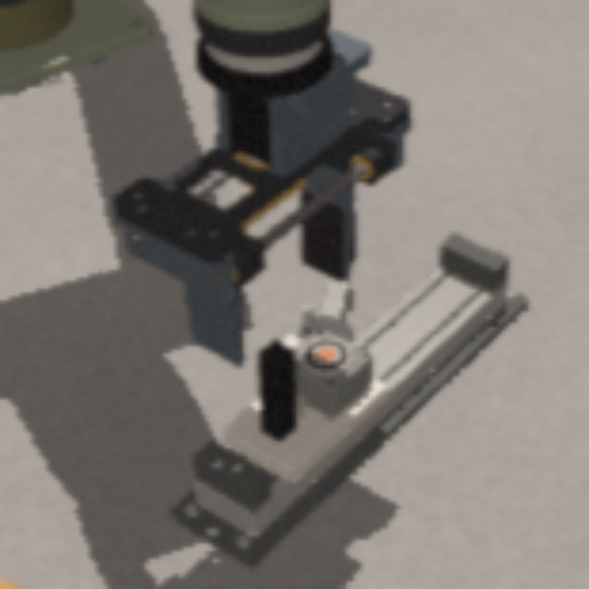

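The fingers at (220,355) and (335,275) are centred above the post at (278,345). Now down and close.

>>> step_arm --pt "0 0 0.2 0 0 9 1" --pt "0 0 0 0 0 9 1" --pt "0 0 0 0 0 9 1" --pt "0 0 0 0 0 9 1" --pt "0 0 0 0 0 9 1" --pt "0 0 0 0 0 9 1" --pt "0 0 0 0 0 9 1" --pt "0 0 0 0 0 0 1"

```text
time_s: 14.4
ee_pos: [628.5, -126.4, 82.5]
ee_rot: [-180.0, 0.1, 15.0]
force: [-0.5, 0.2, -0.2]
gripper_width: 91.1
gripper_force: 0.0
```

>>> step_arm --pt "0 0 0 0 0 0 0" --pt "0 0 0 0 0 0 0" --pt "0 0 0 0 0 0 0" --pt "0 0 0 0 0 0 0" --pt "0 0 0 0 0 0 0" --pt "0 0 0 0 0 0 0" --pt "0 0 0 0 0 0 0" --pt "0 0 0 0 0 0 0" --force 30

```text
time_s: 15.4
ee_pos: [629.1, -127.0, 83.4]
ee_rot: [179.9, -0.0, 15.0]
force: [1.3, -1.6, 0.2]
gripper_width: 17.8
gripper_force: 30.0
```

>>> step_arm --pt "0 0 0 0 -2 0 0" --pt "0 0 0 0 -5 0 0" --pt "0 0 0 0 -6 0 0" --pt "0 0 0 0 -6 0 0" --pt "0 0 0 0 -6 0 0" --pt "0 0 0 0 -6 0 0" --pt "0 0 0 0 -5 0 0" --pt "0 0 0 0 -4 0 0"

```text
time_s: 16.4
ee_pos: [618.7, -88.9, 83.4]
ee_rot: [179.9, 0.0, 15.0]
force: [0.6, -5.6, -1.1]
gripper_width: 18.0
gripper_force: 30.0
```

>>> step_arm --pt "0 0 0 0 -0.4 0 0" --pt "0 0 0 0 -0.4 0 0" --pt "0 0 0 0 -0.4 0 0" --pt "0 0 0 0 -0.4 0 0" --pt "0 0 0 0 -0.4 0 0" --pt "0 0 0 0 -0.4 0 0" --pt "0 0 0 0 -0.4 0 0" --pt "0 0 0 0 -0.4 0 0"

```text
time_s: 17.4
ee_pos: [617.6, -84.8, 83.5]
ee_rot: [180.0, 0.0, 15.0]
force: [-1.9, -4.1, 0.7]
gripper_width: 17.7
gripper_force: 30.0
```

>>> step_arm --pt "0 0 0 0 -0.5 0 0" --pt "0 0 0 0 -0.5 0 0" --pt "0 0 0 0 -0.5 0 0" --pt "0 0 0 0 -0.5 0 0" --pt "0 0 0 0 -0.5 0 0" --pt "0 0 0 0 -0.5 0 0" --pt "0 0 0 0 -0.5 0 0" --pt "0 0 0 0 0 0 0"

```text
time_s: 18.4
ee_pos: [616.6, -81.1, 83.4]
ee_rot: [-180.0, 0.0, 15.0]
force: [-1.9, -3.3, 0.3]
gripper_width: 17.9
gripper_force: 30.0
```

>>> step_arm --pt "0 0 0 0 -0.5 0 0" --pt "0 0 0 0 -0.5 0 0" --pt "0 0 0 0 -0.5 0 0" --pt "0 0 0 0 -0.5 0 0" --pt "0 0 0 0 -0.5 0 0" --pt "0 0 0 0 -0.5 0 0" --pt "0 0 0 0 -0.5 0 0" --pt "0 0 0 0 0 0 0"

```text
time_s: 19.4
ee_pos: [615.7, -77.9, 83.5]
ee_rot: [-180.0, 0.0, 15.0]
force: [-3.9, -3.5, 1.7]
gripper_width: 18.0
gripper_force: 30.0
```

>>> step_arm --pt "0 0 0 -0.5 -0.5 0 0" --pt "0 0 0 0 -0.5 0 0" --pt "0 0 0 0 -0.5 0 0" --pt "0 0 0 0 -0.5 0 0" --pt "0 0 0 0 -0.5 0 0" --pt "0 0 0 0 -0.5 0 0" --pt "0 0 0 0 -0.5 0 0" --pt "0 0 0 0 0 0 0"

```text
time_s: 20.4
ee_pos: [614.7, -74.5, 83.4]
ee_rot: [-180.0, -0.0, 15.0]
force: [-0.4, -3.0, -0.1]
gripper_width: 17.9
gripper_force: 30.0
```

>>> step_arm --pt "0 0 0 0 -0.5 0 0" --pt "0 0 0 0 -0.5 0 0" --pt "0 0 0 0 -0.5 0 0" --pt "0 0 0 0 -0.5 0 0" --pt "0 0 0 0 -0.5 0 0" --pt "0 0 0 0 -0.5 0 0" --pt "0 0 0 0 -0.5 0 0" --pt "0 0 0 0 0 0 0"

```text
time_s: 21.4
ee_pos: [613.8, -71.0, 83.5]
ee_rot: [-180.0, -0.0, 15.0]
force: [2.3, -1.9, -1.4]
gripper_width: 17.9
gripper_force: 30.0
```

>>> step_arm --pt "0 0 0 0 -0.5 0 0" --pt "0 0 0 0 -0.5 0 0" --pt "0 0 0 0 -0.5 0 0" --pt "0 0 0 0 -0.5 0 0" --pt "0 0 0 0 -0.5 0 0" --pt "0 0 0 0 -0.5 0 0" --pt "0 0 0 0 -0.5 0 0" --pt "0 0 0 0 0 0 0"

```text
time_s: 22.4
ee_pos: [612.9, -67.7, 83.4]
ee_rot: [-180.0, -0.0, 15.0]
force: [2.3, -2.6, -3.0]
gripper_width: 18.1
gripper_force: 30.0
```

>>> step_arm --pt "0 0 0 0 -0.5 0 0" --pt "0 0 0 0 -0.5 0 0" --pt "0 0 0 0 -0.5 0 0" --pt "0 0 0 0 -0.5 0 0" --pt "0 0 0 0 -0.5 0 0" --pt "0 0 0 0 -0.5 0 0" --pt "0 0 0 0 -0.5 0 0" --pt "0 0 0 0 0 0 0"

```text
time_s: 23.4
ee_pos: [612.0, -64.4, 83.5]
ee_rot: [-180.0, -0.0, 15.0]
force: [4.5, -0.7, -4.6]
gripper_width: 18.3
gripper_force: 30.0
```

>>> step_arm --pt "0 0 0 0.4 -0.5 0 0" --pt "0 0 0 0 -0.5 0 0" --pt "0 0 0 0 -0.5 0 0" --pt "0 0 0 0 -0.5 0 0" --pt "0 0 0 0 -0.5 0 0" --pt "0 0 0 0 -0.5 0 0" --pt "0 0 0 0 -0.5 0 0" --pt "0 0 0 0 0 0 0"

```text
time_s: 24.4
ee_pos: [611.0, -60.9, 83.4]
ee_rot: [-180.0, 0.0, 15.0]
force: [0.5, -1.9, -2.4]
gripper_width: 17.8
gripper_force: 30.0
```

>>> step_arm --pt "0 0 0 0 -0.5 0 0" --pt "0 0 0 0 -0.5 0 0" --pt "0 0 0 0 -0.5 0 0" --pt "0 0 0 0 -0.5 0 0" --pt "0 0 0 0 -0.5 0 0" --pt "0 0 0 0 -0.5 0 0" --pt "0 0 0 0 -0.5 0 0" --pt "0 0 0 0 0 0 0"

```text
time_s: 25.4
ee_pos: [610.2, -57.5, 83.5]
ee_rot: [-180.0, 0.0, 15.0]
force: [-0.7, -1.9, 0.1]
gripper_width: 17.8
gripper_force: 30.0
```

>>> step_arm --pt "0 0 0 0 -0.5 0 0" --pt "0 0 0 0 -0.5 0 0" --pt "0 0 0 0 -0.5 0 0" --pt "0 0 0 0 -0.5 0 0" --pt "0 0 0 0 -0.5 0 0" --pt "0 0 0 0 -0.5 0 0" --pt "0 0 0 0 -0.5 0 0" --pt "0 0 0 0 0 0 0"

```text
time_s: 26.4
ee_pos: [609.2, -54.1, 83.4]
ee_rot: [-180.0, 0.0, 15.0]
force: [-3.2, -1.9, 0.3]
gripper_width: 17.9
gripper_force: 30.0
```

>>> step_arm --pt "0 0 0 0 -0.5 0 0" --pt "0 0 0 0 -0.5 0 0" --pt "0 0 0 0 -0.5 0 0" --pt "0 0 0 0 -0.5 0 0" --pt "0 0 0 0 -0.5 0 0" --pt "0 0 0 0 -0.5 0 0" --pt "0 0 0 0 -0.5 0 0" --pt "0 0 0 0 0 0 0"

```text
time_s: 27.4
ee_pos: [607.7, -48.5, 83.4]
ee_rot: [-179.7, 0.1, 15.0]
force: [-5.8, 6.5, 3.6]
gripper_width: 17.9
gripper_force: 30.0
```

The ball is now pulling the carriage on (about +8 N). I'll creep forward and let it settle.

>>> step_arm --pt "0 0 0 -0.4 -0.5 0 0" --pt "0 0 0 0 -0.5 0 0" --pt "0 0 0 0 0 0 0" --pt "0 0 0 0 0 0 0" --pt "0 0 0 0 0 0 0" --pt "0 0 0 0 0 0 0" --pt "0 0 0 0 0 0 0" --pt "0 0 0 0 0 0 0"

```text
time_s: 28.4
ee_pos: [607.3, -47.2, 83.4]
ee_rot: [-179.7, 0.0, 15.0]
force: [-6.2, 7.6, 3.2]
gripper_width: 17.6
gripper_force: 30.0
```

>>> step_arm --pt "0 0 0 0 -0.5 0 0" --pt "0 0 0 0 -0.5 0 0" --pt "0 0 0 0 0 0 0" --pt "0 0 0 0 0 0 0" --pt "0 0 0 0 0 0 0" --pt "0 0 0 0 0 0 0" --pt "0 0 0 0 0 0 0" --pt "0 0 0 0 0 0 0"

```text
time_s: 29.4
ee_pos: [607.2, -46.8, 83.4]
ee_rot: [-179.8, 0.0, 15.0]
force: [-4.8, 6.4, 2.7]
gripper_width: 18.0
gripper_force: 30.0
```

>>> step_arm --pt "0 0 0 -0.4 -0.5 0 0" --pt "0 0 0 0 -0.5 0 0" --pt "0 0 0 0 0 0 0" --pt "0 0 0 0 0 0 0" --pt "0 0 0 0 0 0 0" --pt "0 0 0 0 0 0 0" --pt "0 0 0 0 0 0 0" --pt "0 0 0 0 0 0 0"

```text
time_s: 30.4
ee_pos: [607.2, -46.7, 83.4]
ee_rot: [-179.9, -0.0, 15.0]
force: [-3.2, 5.4, 2.1]
gripper_width: 17.8
gripper_force: 30.0
```

>>> step_arm --pt "0 0 0 0 -0.5 0 0" --pt "0 0 0 0 -0.5 0 0" --pt "0 0 0 0 0 0 0" --pt "0 0 0 0 0 0 0" --pt "0 0 0 0 0 0 0" --pt "0 0 0 0 0 0 0" --pt "0 0 0 0 0 0 0" --pt "0 0 0 0 0 0 0"

```text
time_s: 31.4
ee_pos: [607.2, -46.7, 83.4]
ee_rot: [-179.9, -0.1, 15.0]
force: [-1.5, 4.9, 0.2]
gripper_width: 17.9
gripper_force: 30.0
```

```bash
python3 - <<'E'
from h import *
s=state();print(s["force"],s["ee_pos"])
f=grab_frame("scene");im=f["image"][180:335,220:375];cv2.imwrite("pics/e.png",cv2.resize(im,None,fx=3.8,fy=3.8))
x=np.array([np.cos(np.radians(105.1)),np.sin(np.radians(105.1))]);h=s["ee_pos"][:2]
for z in(58,54):print(z,((proj(f,[*(h+19*x),z])-[220,180])*3.8).round(1))
E
```

```text
[-1.52300043  4.92065859  0.16822637] [607.19006808 -46.72630936  83.42608085]
58 [371.7 330.7]
54 [371.6 335.1]
```

View pics/e.png

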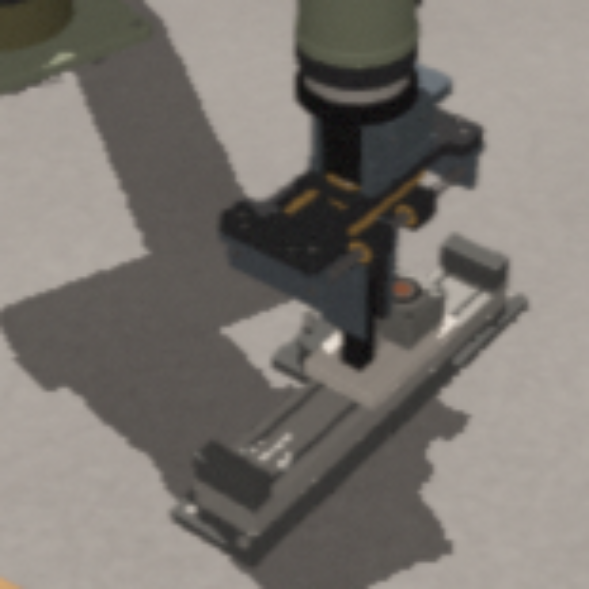

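The carriage has stayed within 0.1 mm while the command advanced 2 mm, so it is held in the notch. The latch lever is still open. I'll take out some of the remaining force and check it stays put.

>>> step_arm --pt "0 0 0 0 -0.5 0 0" --pt "0 0 0 0 -0.5 0 0" --pt "0 0 0 0 0 0 0" --pt "0 0 0 0 0 0 0" --pt "0 0 0 0 0 0 0" --pt "0 0 0 0 0 0 0" --pt "0 0 0 0 0 0 0" --pt "0 0 0 0 0 0 0"

```text
time_s: 32.45
ee_pos: [607.1, -46.6, 83.4]
ee_rot: [180.0, -0.1, 15.0]
force: [2.7, 0.6, -4.3]
gripper_width: 18.1
gripper_force: 30.0
```

>>> step_arm --pt "0 0 0 0 -0.5 0 0" --pt "0 0 0 0 -0.5 0 0" --pt "0 0 0 0 0 0 0" --pt "0 0 0 0 0 0 0" --pt "0 0 0 0 0 0 0" --pt "0 0 0 0 0 0 0" --pt "0 0 0 0 0 0 0" --pt "0 0 0 0 0 0 0"

```text
time_s: 33.45
ee_pos: [607.0, -46.4, 83.4]
ee_rot: [179.9, -0.1, 15.0]
force: [3.9, -2.1, -5.5]
gripper_width: 17.7
gripper_force: 30.0
```

```bash
python3 -c "
from h import *
print(state()['force'],state()['ee_pos']);print(job_done())"
```

```text
[ 3.93887893 -2.12933973 -5.51164948] [607.04308154 -46.37138557  83.44438544]
the job is handed in; nothing more can be done
None
```

I handed the job in at about 33 s: the latch is at its open stop, and the carriage is held in the detent notch by its upright handle with 30 N grip; I felt the notch by force and did not see the pin drop, and no verdict came back.

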